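# Feel the thread rack's pegs for play and pull the loose ones for regluing

## Robot

A 7-joint arm with a two-finger parallel gripper is mounted at the origin on the work surface. World frame = base frame: x ahead of the robot, y to its left, z up, the work surface at z = 0. Lengths are in m, angles in rad, forces in N, time in s.
With the tool pointing down it reaches from about 0.4 to 0.875 m from the base axis. Payload 19.3 kg.
Tool frame: the origin (TCP) lies on the centre line of the jaws, within the pads' length; the fingertips stand 14 mm ahead of it and the grasp point (between the pads) lies 5 mm behind it; x points along the fingers, y is the direction in which the jaws open and shut, and the axes are right-handed (so a half turn about x gives the same grasp; the last joint's range is limited). The gripper opens to 85 mm and grips with 20 to 120 N. Pads are 22 mm wide; open, the fingers measure 114 mm over their backs; the gripper's body (76 mm by 85 mm) begins 54 mm behind the grasp point. The pads swing forward as they close: fully open they stand 13 mm farther back than shut.
Start: joints at [1.105, 0.521, -0.036, 1.599, 0.021, 1.021, -0.113], TCP at [0.241, -0.577, 0.245] pointing down, gripper open.
Joint ranges: [-2.91, 2.91], [-0.3, 2.13], [-1.5, 1.42], [0.17, 2.43], [-1.26, 4.41], [0.16, 1.93], [-2.52, 2.52]. Speed limits (rad/s): [1.89, 1.89, 2.39, 2.39, 3.01, 3.01, 3.01].

## Interface

Orientations are given as [roll, pitch, yaw] about the fixed x, y, z axes, in that order (R = Rz(yaw) Ry(pitch) Rx(roll)).
In Python, from workcell import monitor, optics, bot gives the robot as it stands.
- The arm moves only by the tool arm_command, never from a script. Its arguments are lists of equal length, an entry for each row: "delta_pos": the shift along the tool's x, y, z as a fraction of full scale, a list of three; "rotation": the turn, a rotation vector about the tool's x, y, z as a fraction of full scale, a list of three. In form: {"delta_pos": [[dx, dy, dz], ...], "rotation": [[wx, wy, wz], ...]}. A call has 1 to 10 rows; each row shifts and turns the pose as measured when the row begins, along the tool's axes as they then stand; what a row does not reach is not made up. Full scale, the value 1, is 30 mm for a shift and 6 degrees for a turn. A row lasts 1/10 s, in which the tool goes at most 50 mm and 8.59 degrees, less where a joint would pass 70% of its speed; a pose out of reach is approached as far as the arm can. A call with a number of a shift or a turn outside -1 to 1 is refused whole. A call with a gripper value outside its range is refused whole. "gripper" is the closure, from -1 (fully open) to 1 (shut), so that 0 is half open, set as the call begins (left out, the last holds). The fingers move at their own pace and stop on an object; "grip_force" is the grip in N (left out, the last holds). Time passes only in rows, so rows that do not move let the fingers close. It gives the time, the measured TCP pose, the force and the opening at its end, in the units of the state.
- monitor.observe(): the state, without advancing time (a new reading comes with each control period).
- optics.grab_frame(name): name is "side" or "top" or "wrist"; returns the picture (384x512x3 uint8, red, green, blue); there is no depth.
- optics.camera_params(name): a dict with "fx", "fy", "cx", "cy" (pixels), "origin" and "rotation" of the camera in the world. Camera axes: x right, y down, z forward; pixel columns grow to the right and rows downward; lengths in m; the calibration is good to about 2 mm. A picture is of the moment at which its call begins: read the wrist's pose just before it. camera_params takes no time and is no camera call; for the wrist camera it gives the pose at the moment of the call.
- bot.job_done(): hands the job in, once; it reports no verdict.
The state is a dict: "clock": time; "qpos": joint angles; "qd": joint speeds; "joint_efforts": joint torques, N m; "position": TCP position; "tool_rot": TCP orientation; "force": force on the tool from outside, world axes, zero at the start; "moment": the same for the moment, N m; "grip_width": finger opening in m.
Only numpy, scipy, OpenCV 4.12 (cv2) and the standard library are available. Lean on these libraries where they do the work, as an engineer would, in place of code of your own. Each camera call takes 0.05 s, during which the arm holds its last target. There are 200 camera calls.

## Task

Some of the four empty pegs in the front row of the thread rack have come loose in their holes, though they all look alike: rock each gently from side to side to feel for play, without straining the sound ones, which are still glued and spring only a little. Do not tug at those: draw only the loose ones out and stand each upright, flange down, in a hole of its own in the dark gluing block, leaving the spools and everything else where they are.

Things in the scene. Friction and masses are not known exactly. Their poses are not given: they have to be found in the camera images.
- rack: beech thread rack, fixed to the table: a board 190 (x) x 330 (y) x 34 mm, z up. Origin: centre of its underside. Front row (x = -50 mm, towards the robot): four empty turned pegs, 75 mm apart along y. Back row (x = +50 mm; y = -75, 0, 75 mm): three fixed pegs of the same shape, each with a thread spool; they end 126 mm, the spools 95 mm above the table.
- rack_peg0 (a point): foot of a front peg: its axis at the board's upper face, rack frame x -50, y -112.5, z 34 mm. The peg here may be loose or sound. Each front peg: round shaft 14 mm in diameter, its top 92 mm above the board; a flange 26 mm in diameter on the board, 6 mm thick, flaring into the shaft at 9 mm; below it a tenon 12 mm in diameter, 24 mm long. About 22 g.
- rack_peg1 (a point): foot of a front peg: its axis at the board's upper face, rack frame x -50, y -37.5, z 34 mm. The peg here may be loose or sound. A SOUND peg is glued and cannot be drawn out. Pushed along the row 70 mm above the board it springs about 1.4 mm for 5 N (it is stiffer across); its glue joint is damaged once it leans over 0.03 rad (2 mm there, some 8 N) or is tugged upwards with over 12 N.
- rack_peg2 (a point): foot of a front peg: its axis at the board's upper face, rack frame x -50, y 37.5, z 34 mm. The peg here may be loose or sound. A LOOSE peg stands upright on its flange in a worn hole 15 mm wide. It rocks some 0.1 rad (7 mm at 70 mm above the board) to either side with almost no force until its tenon meets the hole's wall, and lifts straight out.
- rack_peg3 (a point): foot of a front peg: its axis at the board's upper face, rack frame x -50, y 112.5, z 34 mm. The peg here may be loose or sound.
- block: dark wooden gluing block, fixed to the table, 210 (x) x 64 (y) x 50 mm, with three blind holes 17 mm in diameter and 32 mm deep in its upper face, 75 mm apart along its x. Origin: centre of its underside; z up.
- block_hole0 (a point): centre of the mouth of a hole of the block, at its upper face (z = 50 mm), block x -75 mm. A peg put in stands upright with its flange on the upper face.
- block_hole1 (a point): centre of the mouth of a hole of the block, at its upper face (z = 50 mm), block x 0 mm. A peg put in stands upright with its flange on the upper face.
- block_hole2 (a point): centre of the mouth of a hole of the block, at its upper face (z = 50 mm), block x 75 mm. A peg put in stands upright with its flange on the upper face.
- spool_0: thread spool, 47 mm in diameter, 55 mm tall, on a back peg of the rack; origin at the centre of its underside. Leave it.
- spool_1: thread spool, 47 mm in diameter, 55 mm tall, on a back peg of the rack; origin at the centre of its underside. Leave it.
- spool_2: thread spool, 47 mm in diameter, 55 mm tall, on a back peg of the rack; origin at the centre of its underside. Leave it.
- glue: white glue bottle, 48 mm in diameter, 130 mm tall, loose; origin at the centre of its underside. Leave it.
- brush: flat brush, 170 mm long along its x, 42 mm wide, lying; origin under its middle. Leave it.
- scissors: scissors, about 190 mm long along their x, lying; origin under the pivot. Leave them.
- rule: steel rule, 300 x 30 x 4 mm, lying along its x; origin under its middle. Leave it.
Mind the look-alikes: they are no part of the job. There is more than one size of the block; the one meant has the size given above.

How it is judged:
On the way, in this order (a step that is already met when the one before it is completed fails the run):
1. a loose peg is rocked over (by more than 0.04 rad) while still in its hole in the rack (((angle between peg_a_c2's own z axis and vertical above 0.04 rad and height (world z) of peg_a_c1 below 0.044 m and horizontal distance between peg_a_c1 and rack below 0.19 m) or (angle between peg_b_c2's own z axis and vertical above 0.04 rad and height (world z) of peg_b_c1 below 0.044 m and horizontal distance between peg_b_c1 and rack below 0.19 m))).
2. it is brought back through upright (no loose peg leans more than 0.02 rad) (angle between each of peg_a_c2, peg_b_c2's own z axis and vertical below 0.02 rad).
3. a loose peg is rocked over again by more than 0.04 rad, still in its hole in the rack (((angle between peg_a_c2's own z axis and vertical above 0.04 rad and height (world z) of peg_a_c1 below 0.044 m and horizontal distance between peg_a_c1 and rack below 0.19 m) or (angle between peg_b_c2's own z axis and vertical above 0.04 rad and height (world z) of peg_b_c1 below 0.044 m and horizontal distance between peg_b_c1 and rack below 0.19 m))).
At the end, for the whole second after the job is handed in: Every loose peg stands in a hole of the gluing block: its axis within 5 mm of the hole's, upright to 0.08 rad, its flange down on the block's upper face to within 3 mm; the sound pegs are still in the rack, unstrained ((horizontal distance between peg_a_c1 and block_hole0 below 0.005 m or horizontal distance between peg_a_c1 and block_hole1 below 0.005 m or horizontal distance between peg_a_c1 and block_hole2 below 0.005 m) and height (world z) of peg_a_c1 between 0.049 and 0.056 m and angle between each of peg_a_c2, peg_b_c2's own z axis and vertical below 0.08 rad and (horizontal distance between peg_b_c1 and block_hole0 below 0.005 m or horizontal distance between peg_b_c1 and block_hole1 below 0.005 m or horizontal distance between peg_b_c1 and block_hole2 below 0.005 m) and height (world z) of peg_b_c1 between 0.049 and 0.056 m); the robot touches nothing.
It fails at once if a sound peg is strained: pushed or pulled over by more than 0.03 rad (2 mm, some 8 N sideways, 70 mm above the board) (angle between any of peg_c_top_c1, peg_d_top_c1's own z axis and vertical above 0.03 rad).
It fails at once if a sound peg is tugged: pulled up with more than about 12 N (it rises 2 mm) (height (world z) of any of peg_c_top_c1, peg_d_top_c1 above 0.0845 m).
It fails at once if a spool, the glue bottle, the brush, the scissors or the rule is moved by more than 30 mm (distance of any of spool_0, spool_1, spool_2, glue, brush, scissors, rule from where it was at the start of the episode above 0.03 m).
It also fails if it takes over 72 s, if anything falls off the work surface, if the arm or the gripper's body presses on something with over 40 N, if the wrist force passes 120 N, or if a joint passes its speed limit or range.

## Working session

There is one attempt and no reset: what is moved stays moved. The work goes in short steps, Python scripts to look and compute and a tool call to move; the robot and the scene stay as the last step left them, time stands still between calls to the robot, and variables do not carry over. Pictures are saved under pics/ and viewed, about 8 in all and at most 12, crops included, and the job is handed in when it is done.

Besides the shell and the picture viewer there is one more tool, called after "Emit:" as name(argument=value, ...), one argument or row to a line, values as JSON. arm_command: Moves the arm, as the interface text tells. Its arguments: {"type":"object","properties":{"delta_pos":{"type":"array","items":{"type":"array","items":{"type":"number"}}},"rotation":{"type":"array","items":{"type":"array","items":{"type":"number"}}},"gripper":{"type":"number"},"grip_force":{"type":"number"}},"required":["delta_pos","rotation"]}

```bash
mkdir -p pics; python3 - <<'E'
from workcell import monitor, optics, bot
import cv2,numpy as np
s=monitor.observe();print({k:np.round(v,4) for k,v in s.items()})
for n in("top","side"):
    f=optics.grab_frame(n);cv2.imwrite(f"pics/{n}0.png",cv2.resize(f[:,:,::-1],(800,600),interpolation=cv2.INTER_CUBIC));cv2.imwrite(f"pics/{n}0_raw.png",f[:,:,::-1])
    print(n,optics.camera_params(n))
print(optics.camera_params("wrist"))
E
```

```text
{'clock': np.float64(0.0), 'qpos': array([ 1.1048,  0.522 , -0.0364,  1.6   ,  0.0212,  1.0211, -0.1128]), 'qd': array([-0.0007,  0.001 ,  0.0014, -0.0003,  0.0006, -0.0005, -0.0003]), 'joint_efforts': array([-3.70000e-03, -9.27118e+01,  1.97800e+00, -3.69941e+01,
        1.78000e-02,  8.10000e-03, -1.00000e-04]), 'position': array([ 0.2408, -0.5764,  0.2447]), 'tool_rot': array([-1.5151,  1.5697,  2.0223]), 'force': array([-0.0144,  0.2947,  0.0137]), 'moment': array([-0.0165,  0.0028,  0.0383]), 'grip_width': np.float64(0.0853)}
top {'fx': 399.10340682007563, 'fy': 399.10340682007563, 'cx': 250.8199364772574, 'cy': 195.39297354080927, 'origin': array([0.27197395, 0.00708554, 1.09865675]), 'rotation': array([-2.92569781, -0.00334926, -1.50196084])}
side {'fx': 379.7115174913964, 'fy': 379.7115174913964, 'cx': 253.13207184503045, 'cy': 187.0680828331953, 'origin': array([0.28651747, 1.01839452, 0.71805788]), 'rotation': array([-2.12834666e+00, -2.72648894e-03, -2.93422746e+00])}
{'fx': 299.30939585475807, 'fy': 299.30939585475807, 'cx': 254.571804238809, 'cy': 197.50590029825457, 'origin': array([ 0.30400367, -0.5515424 ,  0.37238865]), 'rotation': array([ 2.87022541e+00,  1.02233774e-03, -1.17492924e+00])}
```

View pics/top0.png

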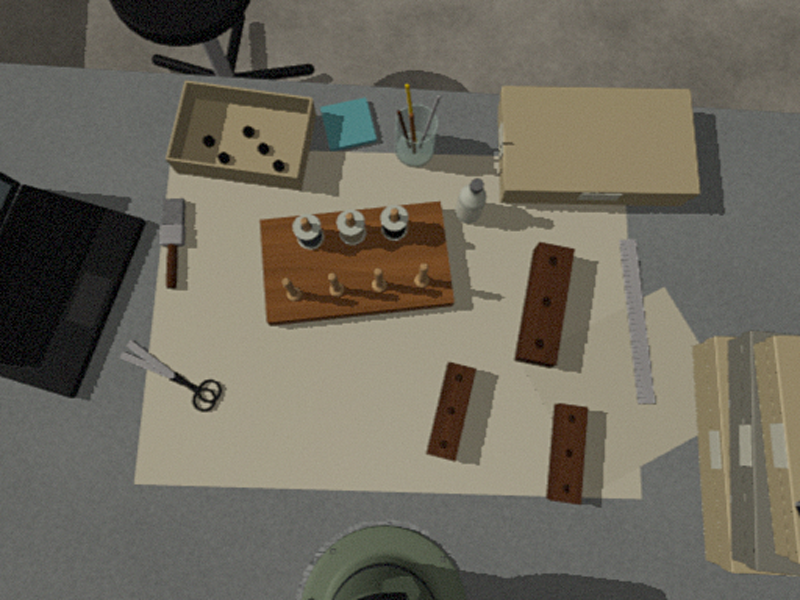

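View pics/side0.png

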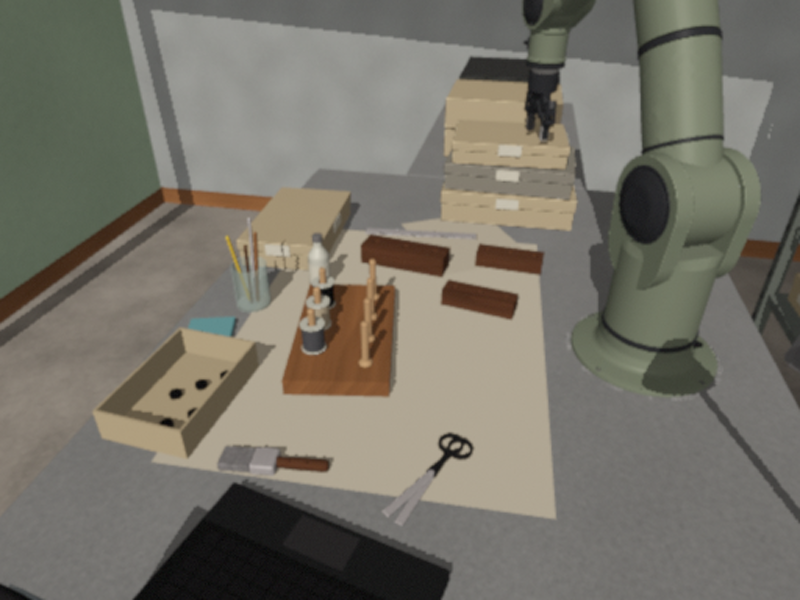

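The top view shows four front pegs with feet near (293,297), (336,291), (380,289), (424,284). The three dark block candidates are at (545,303), (451,410) and (568,452). The first is clearly the largest. I'll confirm it by measuring, along with an enlarged crop.

```bash
cat > h.py <<'E'
import numpy as np,cv2
from scipy.spatial.transform import Rotation as R
def px2w(cam,u,v,z):
    r=R.from_euler('xyz',cam['rotation']).as_matrix()@np.array([(u-cam['cx'])/cam['fx'],(v-cam['cy'])/cam['fy'],1]);o=np.array(cam['origin'])
    return o+r*(z-o[2])/r[2]
def w2px(cam,p):
    c=R.from_euler('xyz',cam['rotation']).as_matrix().T@(np.array(p)-cam['origin']);return np.array([cam['fx']*c[0]/c[2]+cam['cx'],cam['fy']*c[1]/c[2]+cam['cy']])
def pose(xy,yaw,z,p): 
    c,s=np.cos(yaw),np.sin(yaw);return np.array([xy[0]+c*p[0]-s*p[1],xy[1]+s*p[0]+c*p[1],z+p[2]])
E
python3 - <<'E'
import cv2
from h import *
from workcell import optics
c=optics.camera_params("top");s=512/800
for n,a,b in(("big",(539,243),(516,360)),("b2",(447,363),(429,455)),("b3",(554,404),(547,497))):
    A=px2w(c,a[0]*s,a[1]*s,.05);B=px2w(c,b[0]*s,b[1]*s,.05);print(n,A.round(3),B.round(3),np.linalg.norm(A-B).round(3))
f=cv2.imread("pics/top0_raw.png")[120:245,160:380]
f=cv2.convertScaleAbs(f,alpha=1.6)
cv2.imwrite("pics/crop.png",cv2.resize(f,None,fx=3.6,fy=3.6,interpolation=cv2.INTER_CUBIC))
E
```

```text
big [ 0.632 -0.231  0.05 ] [ 0.422 -0.196  0.05 ] 0.213
b2 [ 0.409 -0.08   0.05 ] [ 0.256 -0.058  0.05 ] 0.154
b3 [ 0.353 -0.261  0.05 ] [ 0.203 -0.252  0.05 ] 0.15
```

View pics/crop.png

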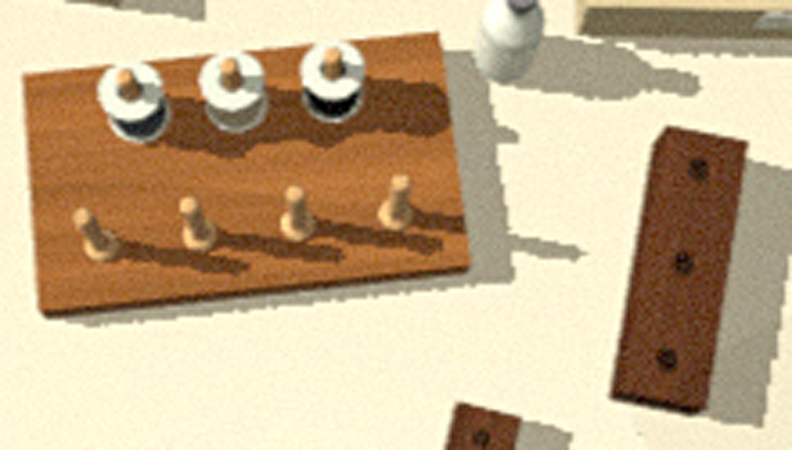

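The large block is 213 mm long and the others are 150–154 mm, so the block meant is the one at (545,303) in the top view. Its holes are at crop (699,168), (684,263) and (667,358). I'll fit the poses now.

```bash
python3 - <<'E'
from h import *
from scipy.optimize import least_squares
from workcell import optics
c=optics.camera_params("top")
r=lambda p:np.array([p[0]/3.6+160,p[1]/3.6+120])
pk=[(24,74),(438,33),(468,264),(44,310)]
P=[(95,165,34),(95,-165,34),(-95,-165,34),(-95,165,34)]
ft=[(101,243),(199,232),(298,222),(397,212)];tp=[(85,218),(190,206),(294,194),(401,184)]
ys=[112.5,37.5,-37.5,-112.5]
Q=[(-50,y,38) for y in ys]+[(-50,y,126) for y in ys]
obs=[r(p) for p in pk+ft+tp];pts=np.array(P+Q)/1000
def fit(obs,pts,x0):
    f=lambda x:np.concatenate([w2px(c,pose(x[:2],x[2],0,p))-o for p,o in zip(pts,obs)])
    s=least_squares(f,x0,loss='soft_l1');print(s.x.round(4),f(s.x).reshape(-1,2).round(1).tolist());return s.x
x=fit(obs,pts,[.6,.06,.05])
for i,y in enumerate(ys[::-1]):print("peg",i,pose(x[:2],x[2],0,(-.05,y/1000,.034)).round(4))
b=fit([r(p) for p in[(699,168),(684,263),(667,358)]],np.array([(.075,0,.05),(0,0,.05),(-.075,0,.05)]),[.53,-.21,-.15])
for X in(-.075,0,.075):print("hole",pose(b[:2],b[2],0,(X,0,.05)).round(4))
print("glue",px2w(c,495/3.6+160,75/3.6+120,0))
E
```

```text
[0.5822 0.0897 0.1778] [[-0.8, -0.1], [0.6, -0.6], [0.9, 0.2], [-1.9, 0.3], [0.1, 0.5], [0.3, 0.6], [0.0, 0.6], [-0.3, 0.5], [-0.7, -0.7], [-0.1, -0.5], [0.6, -0.3], [0.4, -0.6]]
peg 0 [ 0.5529 -0.0299  0.034 ]
peg 1 [0.5396 0.0439 0.034 ]
peg 2 [0.5264 0.1178 0.034 ]
peg 3 [0.5131 0.1916 0.034 ]
[ 0.5274 -0.2465 -0.1456] [[0.1, 0.0], [-0.1, -0.3], [0.0, 0.3]]
hole [ 0.4532 -0.2356  0.05  ]
hole [ 0.5274 -0.2465  0.05  ]
hole [ 0.6016 -0.2574  0.05  ]
glue [ 0.68400438 -0.10419701  0.        ]
```

```bash
cat >> h.py <<'E'
YAW=.1778
def plan(t,yaw=YAW):
    from workcell import monitor
    s=monitor.observe();M=R.from_euler('xyz',s['tool_rot']).as_matrix()
    y=np.array([-np.sin(yaw),np.cos(yaw),0]);x=np.array([0,0,-1.]);
    if M[:,1]@y<0:y=-y
    T=np.stack([x,y,np.cross(x,y)],1)
    rv=R.from_matrix(M.T@T).as_rotvec(degrees=True)
    d=np.array(t)-s['position']
    print("t",round(float(s['clock']),2),"pos",np.round(s['position'],4),"F",np.round(s['force'],2),"w",np.round(s['grip_width'],4))
    print("rot units",(rv/6).round(2),"| tool y,z in world",T[:,1].round(3),T[:,2].round(3))
    print("shift units: now-axes",(M.T@d/.03).round(3),"after-turn axes",(T.T@d/.03).round(3),"dist",np.linalg.norm(d).round(4))
E
python3 -c "
from h import *
plan([.5529,-.0299,.245])"
```

```text
t 0.1 pos [ 0.2408 -0.5764  0.2448] F [-0.63  0.5   0.17] w 0.0854
rot units [2.08 0.   0.01] | tool y,z in world [ 0.177 -0.984 -0.   ] [-0.984 -0.177 -0.   ]
shift units: now-axes [ 5.0000e-03 -1.2800e+01 -1.6622e+01] after-turn axes [-7.0000e-03 -1.6091e+01 -1.3462e+01] dist 0.6294
```

Emit:
arm_command(
  delta_pos=[
    [0,0,0],
    [0,0,0],
    [0,0,0],
    [0,-0.8,-0.67],
    [0,-0.8,-0.67],
    [0,-0.8,-0.67],
    [0,-0.8,-0.67],
    [0,-0.8,-0.67],
    [0,-0.8,-0.67],
    [0,-0.8,-0.67],
  ],
  rotation=[
    [0.69,0,0],
    [0.69,0,0],
    [0.69,0,0],
    [0,0,0],
    [0,0,0],
    [0,0,0],
    [0,0,0],
    [0,0,0],
    [0,0,0],
    [0,0,0],
  ],
  gripper=0.2,
  grip_force=20,
)

```text
clock: 1.1
position: [0.3508, -0.3822, 0.2415]
tool_rot: [-0.909, 1.564, 2.396]
force: [-0.2, -0.3, 0.9]
grip_width: 0.0342
```

Emit:
arm_command(
  delta_pos=[
    [0,-0.8,-0.67],
    [0,-0.8,-0.67],
    [0,-0.8,-0.67],
    [0,-0.8,-0.67],
    [0,-0.8,-0.67],
    [0,-0.8,-0.67],
    [0,-0.8,-0.67],
    [0,-0.8,-0.67],
    [0,-0.8,-0.67],
    [0,-0.8,-0.67],
  ],
  rotation=[
    [0,0,0],
    [0,0,0],
    [0,0,0],
    [0,0,0],
    [0,0,0],
    [0,0,0],
    [0,0,0],
    [0,0,0],
    [0,0,0],
    [0,0,0],
  ],
)

```text
clock: 2.1
position: [0.5141, -0.1001, 0.2407]
tool_rot: [-0.774, 1.561, 2.53]
force: [0.6, -1.1, -0.1]
grip_width: 0.034
```

```bash
python3 -c "
from h import *
plan([.5529,-.0299,.165])"
```

```text
t 2.1 pos [ 0.5141 -0.1001  0.2407] F [ 0.6  -1.06 -0.15] w 0.034
rot units [-0.15  0.07  0.07] | tool y,z in world [ 0.177 -0.984 -0.   ] [-0.984 -0.177 -0.   ]
shift units: now-axes [ 2.526 -2.083 -1.674] after-turn axes [ 2.523 -2.075 -1.689] dist 0.1103
```

Emit:
arm_command(
  delta_pos=[
    [0,-0.8,-0.65],
    [0,-0.8,-0.65],
    [0,-0.5,-0.4],
    [0,0,0],
    [0,0,0],
  ],
  rotation=[
    [-0.15,0.07,0.07],
    [0,0,0],
    [0,0,0],
    [0,0,0],
    [0,0,0],
  ],
)

```text
clock: 2.6
position: [0.5554, -0.0216, 0.2393]
tool_rot: [-0.842, 1.569, 2.484]
force: [-1.5, -0.4, 0.3]
grip_width: 0.0345
```

```bash
python3 -c "
from h import *
from workcell import optics,monitor
plan([.5529,-.0299,.165])
c=optics.camera_params('wrist');f=optics.grab_frame('wrist');cv2.imwrite('pics/w1.png',cv2.resize(cv2.convertScaleAbs(f[:,:,::-1],alpha=1.4),(800,600),interpolation=cv2.INTER_CUBIC))
np.save('w1.npy',np.r_[c['fx'],c['cx'],c['cy'],c['origin'],c['rotation']])
for i,y in enumerate([-112.5,-37.5,37.5,112.5]):
  p=pose([.5822,.0897],YAW,0,(-.05,y/1000,0))
  print(i,[(w2px(c,p+[0,0,z])/.64).round().tolist() for z in(.038,.126)])
for X in(-.075,0,.075):print('hole',(w2px(c,pose([.5274,-.2465],-.1456,.05,(X,0,0)))/.64).round())
"
```

```text
t 2.6 pos [ 0.5554 -0.0216  0.2393] F [-1.49 -0.38  0.31] w 0.0345
rot units [0.07 0.01 0.01] | tool y,z in world [ 0.177 -0.984 -0.   ] [-0.984 -0.177 -0.   ]
shift units: now-axes [2.477 0.259 0.131] after-turn axes [2.477 0.257 0.132] dist 0.0748
0 [[407.0, 282.0], [410.0, 318.0]]
1 [[303.0, 282.0], [270.0, 317.0]]
2 [[198.0, 281.0], [131.0, 316.0]]
3 [[94.0, 280.0], [-9.0, 315.0]]
hole [645. 458.]
hole [692. 373.]
hole [745. 278.]
```

View pics/w1.png

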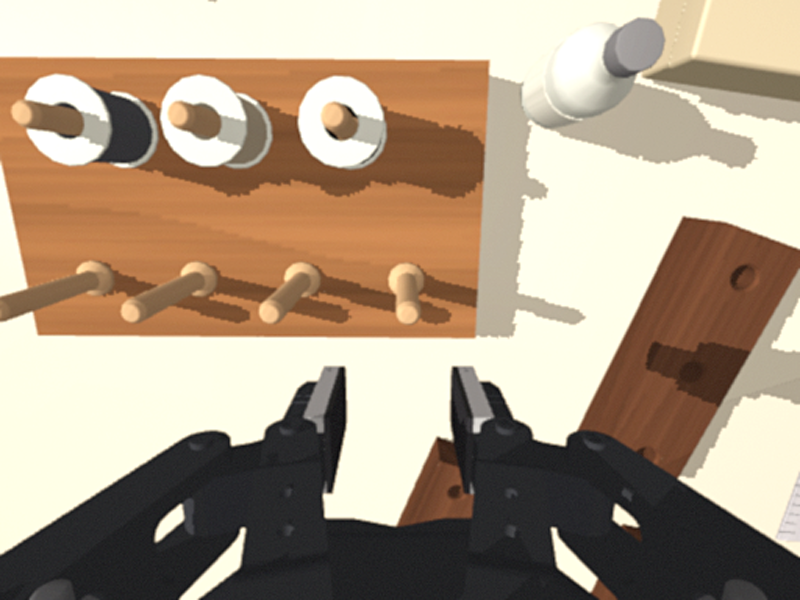

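The predicted positions match the wrist view: peg0's foot is at (407,280) and its top at (408,312), against a predicted 318. The holes at (692,372) and (744,277) agree to about 2 px. The pegs sit about 1.5 mm farther in x, so I'm correcting for that and descending over peg0.

Emit:
arm_command(
  delta_pos=[
    [0,0.26,0.08],
    [0,0,0],
    [0.8,0,0],
    [0.8,0,0],
    [0.8,0,0],
    [0.5,0,0],
    [0,0,0],
  ],
  rotation=[
    [0.07,0,0],
    [0,0,0],
    [0,0,0],
    [0,0,0],
    [0,0,0],
    [0,0,0],
    [0,0,0],
  ],
)

```text
clock: 3.35
position: [0.5533, -0.0374, 0.1508]
tool_rot: [2.327, 1.569, -0.647]
force: [-0.6, 1.1, 0.6]
grip_width: 0.0345
```

```bash
python3 -c "
from h import *
plan([.5544,-.0296,.122])"
```

```text
t 3.35 pos [ 0.5533 -0.0374  0.1508] F [-0.57  1.07  0.57] w 0.0345
rot units [-0.1  -0.01 -0.01] | tool y,z in world [ 0.177 -0.984 -0.   ] [-0.984 -0.177 -0.   ]
shift units: now-axes [ 0.96  -0.251 -0.079] after-turn axes [ 0.96  -0.249 -0.083] dist 0.0299
```

Emit:
arm_command(
  delta_pos=[
    [0,0,0],
    [0,0,0],
  ],
  rotation=[
    [0,0,0],
    [0,0,0],
  ],
)

```text
clock: 3.55
position: [0.5535, -0.0384, 0.1519]
tool_rot: [2.407, 1.569, -0.569]
force: [0.1, 0.4, 0.4]
grip_width: 0.0345
```

Emit:
arm_command(
  delta_pos=[
    [0,-0.12,-0.08],
    [0,0,0],
    [0,0,0],
  ],
  rotation=[
    [-0.1,0,0],
    [0,0,0],
    [0,0,0],
  ],
)

```text
clock: 3.85
position: [0.5564, -0.0342, 0.154]
tool_rot: [2.743, 1.566, -0.222]
force: [-0.2, 0.4, -0.6]
grip_width: 0.0343
```

```bash
python3 -c "
from h import *
plan([.5544,-.0296,.122])"
```

```text
t 3.85 pos [ 0.5564 -0.0342  0.154 ] F [-0.16  0.41 -0.57] w 0.0343
rot units [-0.01 -0.04 -0.02] | tool y,z in world [ 0.177 -0.984 -0.   ] [-0.984 -0.177 -0.   ]
shift units: now-axes [ 1.068 -0.166  0.042] after-turn axes [ 1.068 -0.164  0.037] dist 0.0324
```

Emit:
arm_command(
  delta_pos=[
    [0.5,-0.16,0.04],
    [0.6,0,0],
    [0,0,0],
  ],
  rotation=[
    [0,-0.04,-0.02],
    [0,0,0],
    [0,0,0],
  ],
)

```text
clock: 4.15
position: [0.5546, -0.029, 0.1199]
tool_rot: [-3.033, 1.569, 0.286]
force: [0.0, -0.1, 0.4]
grip_width: 0.0344
```

```bash
python3 -c "
from h import *
plan([.5544,-.0296,.122])"
```

```text
t 4.15 pos [ 0.5546 -0.029   0.1199] F [ 0.02 -0.1   0.4 ] w 0.0344
rot units [-0.01 -0.02  0.  ] | tool y,z in world [ 0.177 -0.984 -0.   ] [-0.984 -0.177 -0.   ]
shift units: now-axes [-0.069  0.018  0.008] after-turn axes [-0.069  0.018  0.008] dist 0.0022
```

Emit:
arm_command(
  delta_pos=[
    [0,0,0],
  ],
  rotation=[
    [0,0,0],
  ],
)

```text
clock: 4.25
position: [0.5544, -0.0288, 0.1198]
tool_rot: [-2.767, 1.57, 0.552]
force: [0.9, 0.4, -0.0]
grip_width: 0.0343
```

Emit:
arm_command(
  delta_pos=[
    [0,0,0],
  ],
  rotation=[
    [0,0,0],
  ],
)

```text
clock: 4.35
position: [0.5544, -0.0287, 0.1199]
tool_rot: [-2.619, 1.57, 0.7]
force: [-0.2, -0.4, 0.7]
grip_width: 0.0341
```

```bash
python3 -c "
from h import *
plan([.5544,-.0296,.122])"
```

```text
t 4.35 pos [ 0.5544 -0.0287  0.1199] F [-0.23 -0.37  0.65] w 0.0341
rot units [-0.   -0.01  0.  ] | tool y,z in world [ 0.177 -0.984 -0.   ] [-0.984 -0.177 -0.   ]
shift units: now-axes [-0.069  0.03   0.005] after-turn axes [-0.069  0.03   0.005] dist 0.0022
```

Emit:
arm_command(
  delta_pos=[
    [0,0.16,0],
    [0,0.17,0],
    [0,0,0],
    [0,0,0],
  ],
  rotation=[
    [0,0,0],
    [0,0,0],
    [0,0,0],
    [0,0,0],
  ],
)

```text
clock: 4.75
position: [0.557, -0.0398, 0.1214]
tool_rot: [3.099, 1.568, 0.134]
force: [-0.0, -0.3, 0.5]
grip_width: 0.0342
```

```bash
cat >> h.py <<'E'
def rel(p):
    "contact state along the row: e = tool-y offset of TCP from the peg, pen = nominal push past contact, F along row"
    from workcell import monitor
    s=monitor.observe();M=R.from_euler('xyz',s['tool_rot']).as_matrix()
    e=M.T@(s['position']-np.array([*p,s['position'][2]]))
    print("t",round(float(s['clock']),2),"e_y mm",(e[1]*1e3).round(2),"e_z",(e[2]*1e3).round(2),"z",s['position'][2].round(4),"pen",((abs(e[1])-(s['grip_width']/2-.007))*1e3).round(2),"F tool",(M.T@s['force']).round(2),"M tool",(M.T@s['moment']).round(3))
E
python3 -c "
from h import *
rel([.5544,-.0296])"
```

```text
t 4.75 e_y mm 10.45 e_z -0.76 z 0.1214 pen 0.36 F tool [-0.51  0.27  0.05] M tool [ 0.024  0.015 -0.   ]
```

Emit:
arm_command(
  delta_pos=[
    [0,0.03,0],
    [0,0,0],
    [0,0,0],
  ],
  rotation=[
    [0,0,0],
    [0,0,0],
    [0,0,0],
  ],
)

```text
clock: 5.05
position: [0.5572, -0.0407, 0.1216]
tool_rot: [3.102, 1.568, 0.137]
force: [-0.5, -0.9, -0.1]
grip_width: 0.0339
```

```bash
python3 -c "
from h import *
rel([.5544,-.0296])"
```

```text
t 5.05 e_y mm 11.46 e_z -0.81 z 0.1216 pen 1.49 F tool [0.06 0.82 0.66] M tool [-0.045  0.008  0.011]
```

Emit:
arm_command(
  delta_pos=[
    [0,0.03,0],
    [0,0,0],
    [0,0,0],
  ],
  rotation=[
    [0,0,0],
    [0,0,0],
    [0,0,0],
  ],
)

```text
clock: 5.35
position: [0.5574, -0.0415, 0.1216]
tool_rot: [3.125, 1.568, 0.16]
force: [-0.1, -0.2, 0.6]
grip_width: 0.034
```

```bash
python3 -c "
from h import *
rel([.5544,-.0296])"
```

```text
t 5.35 e_y mm 12.25 e_z -0.81 z 0.1216 pen 2.25 F tool [-0.61  0.17  0.13] M tool [0.035 0.023 0.017]
```

Emit:
arm_command(
  delta_pos=[
    [0,0.03,0],
    [0,0,0],
    [0,0,0],
  ],
  rotation=[
    [0,0,0],
    [0,0,0],
    [0,0,0],
  ],
)

```text
clock: 5.65
position: [0.5575, -0.0424, 0.1216]
tool_rot: [3.137, 1.568, 0.172]
force: [0.3, 0.3, 0.3]
grip_width: 0.0341
```

```bash
python3 -c "
from h import *
rel([.5544,-.0296])
from workcell import optics
f=optics.grab_frame('wrist')[150:350,150:400];cv2.imwrite('pics/w2.png',cv2.resize(cv2.convertScaleAbs(f[:,:,::-1],alpha=1.5),None,fx=3,fy=3,interpolation=cv2.INTER_CUBIC))
"
```

```text
t 5.65 e_y mm 13.14 e_z -0.83 z 0.1216 pen 3.08 F tool [-0.27 -0.2  -0.34] M tool [-0.011 -0.008 -0.045]
```

View pics/w2.png

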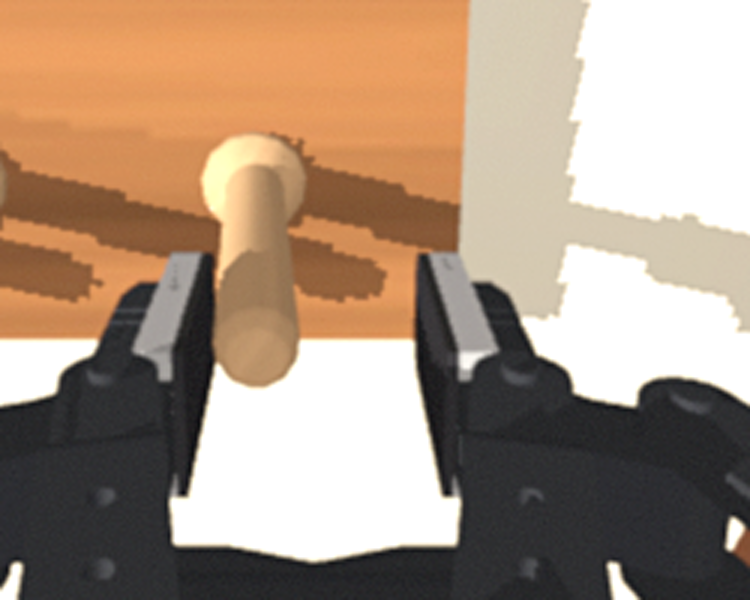

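```bash
python3 -c "
from h import *
from workcell import optics
c=optics.camera_params('wrist')
for z in(.038,.126):print(((w2px(c,[.5544,-.0296,z])-150)*3).round(1), ((w2px(c,[.5544,-.0296-.003,z])-150)*3).round(1))
rel([.5544,-.0296])
"
```

```text
[255.6 183.4] [267.5 185.4]
[219.5 361.4] [239.  364.5]
t 5.7 e_y mm 13.11 e_z -0.8 z 0.1215 pen 3.1 F tool [-1.12 -0.79  0.03] M tool [-0.013 -0.02  -0.05 ]
```

Emit:
arm_command(
  delta_pos=[
    [0,0.02,0],
    [0,0,0],
    [0,0,0],
  ],
  rotation=[
    [0,0,0],
    [0,0,0],
    [0,0,0],
  ],
)

```text
clock: 6.0
position: [0.5576, -0.043, 0.1215]
tool_rot: [3.135, 1.568, 0.17]
force: [-0.6, 0.2, -0.6]
grip_width: 0.0339
```

```bash
python3 -c "
from h import *
rel([.5544,-.0296])"
```

```text
t 6.0 e_y mm 13.77 e_z -0.82 z 0.1215 pen 3.81 F tool [ 0.61 -0.32  0.59] M tool [-0.015 -0.004 -0.   ]
```

Peg0's top leans about 5 mm from the upright prediction with no measurable force, so it is loose. I'll bring it back upright and rock it again to the same side.

Emit:
arm_command(
  delta_pos=[
    [0,-0.2,0],
    [0,-0.2,0],
    [0,0,0],
    [0,0,0],
    [0,0,0],
    [0,0.2,0],
    [0,0.2,0],
    [0,0,0],
    [0,0,0],
    [0,0,0],
  ],
  rotation=[
    [0,0,0],
    [0,0,0],
    [0,0,0],
    [0,0,0],
    [0,0,0],
    [0,0,0],
    [0,0,0],
    [0,0,0],
    [0,0,0],
    [0,0,0],
  ],
)

```text
clock: 7.0
position: [0.5576, -0.0435, 0.1215]
tool_rot: [3.076, 1.568, 0.111]
force: [-0.7, 0.6, 1.0]
grip_width: 0.0344
```

```bash
python3 -c "
from h import *
rel([.5544,-.0296])"
```

```text
t 7.0 e_y mm 14.27 e_z -0.73 z 0.1215 pen 4.08 F tool [-1.04 -0.68  0.55] M tool [ 0.054 -0.025 -0.062]
```

Emit:
arm_command(
  delta_pos=[
    [0,-0.2,0],
    [0,-0.2,0],
    [0,0,0],
    [0,0,0],
  ],
  rotation=[
    [0,0,0],
    [0,0,0],
    [0,0,0],
    [0,0,0],
  ],
)

```text
clock: 7.4
position: [0.5553, -0.0298, 0.1215]
tool_rot: [-3.089, 1.568, 0.23]
force: [0.7, -0.6, 0.2]
grip_width: 0.0342
```

```bash
python3 -c "
from h import *
rel([.5544,-.0296])"
```

```text
t 7.4 e_y mm 0.36 e_z -0.81 z 0.1215 pen -9.76 F tool [-0.22  0.75 -0.62] M tool [0.003 0.059 0.026]
```

Emit:
arm_command(
  delta_pos=[
    [0.4,-0.01,-0.02],
    [0.4,0,0],
    [0.3,0,0],
    [0,0,0],
    [0,0,0],
  ],
  rotation=[
    [0,0,0],
    [0,0,0],
    [0,0,0],
    [0,0,0],
    [0,0,0],
  ],
)

```text
clock: 7.9
position: [0.5553, -0.0295, 0.0845]
tool_rot: [-2.885, 1.569, 0.434]
force: [-0.6, -0.1, -0.4]
grip_width: 0.0342
```

Emit:
arm_command(
  delta_pos=[
    [0,0,0],
    [0,0,0],
    [0,0,0],
    [0,0,0],
    [0,0,0],
  ],
  rotation=[
    [0,0,0],
    [0,0,0],
    [0,0,0],
    [0,0,0],
    [0,0,0],
  ],
  gripper=1,
  grip_force=30,
)

```text
clock: 8.4
position: [0.5556, -0.0291, 0.0852]
tool_rot: [-2.812, 1.569, 0.507]
force: [0.2, 1.4, -1.6]
grip_width: 0.0129
```

```bash
python3 -c "
from h import *
rel([.5544,-.0296])
plan([.6016,-.2574,.15])"
```

```text
t 8.4 e_y mm -0.28 e_z -1.24 z 0.0852 pen 0.84 F tool [ 1.6  -1.3  -0.41] M tool [-0.027 -0.048 -0.298]
t 8.4 pos [ 0.5556 -0.0291  0.0852] F [ 0.17  1.35 -1.6 ] w 0.0129
rot units [-0.   -0.02  0.01] | tool y,z in world [ 0.177 -0.984 -0.   ] [-0.984 -0.177 -0.   ]
shift units: now-axes [-2.167  7.76  -0.171] after-turn axes [-2.161  7.761 -0.164] dist 0.2418
```

Emit:
arm_command(
  delta_pos=[
    [-0.3,0,0],
    [-0.5,0,0],
    [-0.7,0,0],
    [-0.5,0,0],
    [-0.2,0.2,0],
    [0,0.5,0],
    [0,0.8,0],
    [0,0.8,-0.05],
    [0,0.8,-0.05],
    [0,0.8,-0.05],
  ],
  rotation=[
    [0,0,0],
    [0,0,0],
    [0,0,0],
    [0,0,0],
    [0,0,0],
    [0,0,0],
    [0,0,0],
    [0,0,0],
    [0,0,0],
    [0,0,0],
  ],
)

```text
clock: 9.4
position: [0.5812, -0.1508, 0.1552]
tool_rot: [2.948, 1.568, -0.014]
force: [-0.0, 0.7, -0.9]
grip_width: 0.0132
```

Emit:
arm_command(
  delta_pos=[
    [0,0.8,0],
    [0,0.8,0],
    [0,0.6,0],
    [0,0.4,0],
    [0,0.2,0],
    [0,0,0],
    [0,0,0],
  ],
  rotation=[
    [0,0,0],
    [0,0,0],
    [0,0,0],
    [0,0,0],
    [0,0,0],
    [0,0,0],
    [0,0,0],
  ],
)

```text
clock: 10.1
position: [0.593, -0.2477, 0.1505]
tool_rot: [0.249, 1.567, -2.721]
force: [0.3, -0.2, -0.6]
grip_width: 0.013
```

```bash
python3 -c "
from h import *
plan([.6016,-.2574,.15])"
```

```text
t 10.1 pos [ 0.593  -0.2477  0.1505] F [ 0.33 -0.2  -0.59] w 0.013
rot units [-0.06  0.03 -0.01] | tool y,z in world [ 0.177 -0.984 -0.   ] [-0.984 -0.177 -0.   ]
shift units: now-axes [ 0.015  0.369 -0.227] after-turn axes [ 0.016  0.37  -0.225] dist 0.013
```

Emit:
arm_command(
  delta_pos=[
    [0,0.36,-0.27],
    [0,0,0],
    [0,0,0],
    [0,0,0],
  ],
  rotation=[
    [-0.06,0.03,0],
    [0,0,0],
    [0,0,0],
    [0,0,0],
  ],
)

```text
clock: 10.5
position: [0.603, -0.2531, 0.1506]
tool_rot: [-0.92, 1.57, 2.404]
force: [0.5, 0.7, -0.1]
grip_width: 0.013
```

```bash
python3 -c "
from h import *
plan([.6033,-.2572,.101])
from workcell import optics
c=optics.camera_params('wrist')
f=optics.grab_frame('wrist')[150:350,150:400];cv2.imwrite('pics/w3.png',cv2.resize(cv2.convertScaleAbs(f[:,:,::-1],alpha=2),None,fx=3,fy=3,interpolation=cv2.INTER_CUBIC))
for p in([.6016,-.2574,.05],[.6016,-.2574,.076],[.6016,-.2574,.1]):print(((w2px(c,p)-150)*3).round(1))
"
```

```text
t 10.5 pos [ 0.603  -0.2531  0.1506] F [ 0.5   0.65 -0.15] w 0.013
rot units [0.04 0.   0.01] | tool y,z in world [ 0.177 -0.984 -0.   ] [-0.984 -0.177 -0.   ]
shift units: now-axes [1.652 0.138 0.014] after-turn axes [1.652 0.137 0.014] dist 0.0497
[324.5 167.1]
[325.7 199.3]
[327.1 236.6]
```

View pics/w3.png

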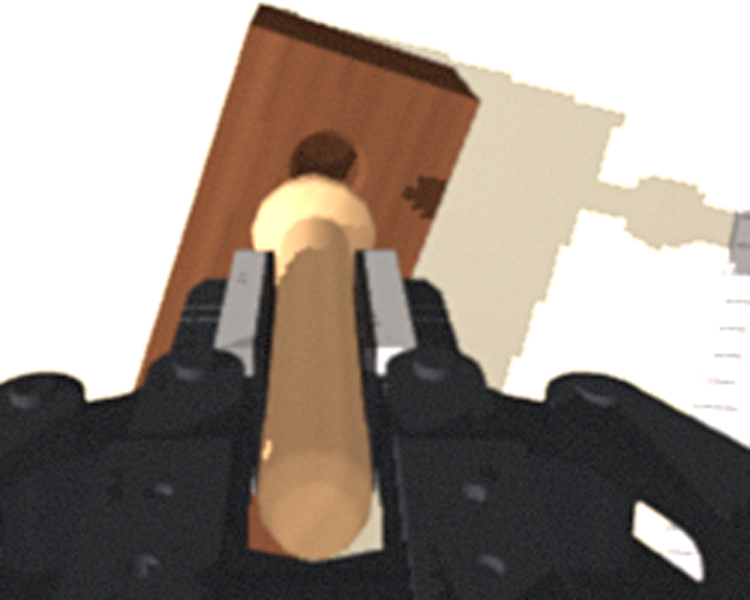

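Hole2's centre is at (324,164) in the crop, against a predicted (324,167), and the flange centre is at (313,235). The peg needs about 3.3 mm in +y and about 1 mm in +z, then the descent.

Emit:
arm_command(
  delta_pos=[
    [0,0.1,0.03],
    [0,0,0],
    [0.4,0,0],
    [0.3,0,0],
    [0.2,0,0],
    [0,0,0],
  ],
  rotation=[
    [0.04,0,0],
    [0,0,0],
    [0,0,0],
    [0,0,0],
    [0,0,0],
    [0,0,0],
  ],
)

```text
clock: 11.15
position: [0.6019, -0.2554, 0.1206]
tool_rot: [-0.765, 1.569, 2.555]
force: [-0.6, 0.2, -0.6]
grip_width: 0.0131
```

```bash
python3 -c "
from h import *
plan([.6026,-.2572,.101])"
```

```text
t 11.15 pos [ 0.6019 -0.2554  0.1206] F [-0.59  0.23 -0.57] w 0.0131
rot units [0.01 0.01 0.01] | tool y,z in world [ 0.177 -0.984 -0.   ] [-0.984 -0.177 -0.   ]
shift units: now-axes [ 0.655  0.065 -0.014] after-turn axes [ 0.655  0.064 -0.013] dist 0.0197
```

Emit:
arm_command(
  delta_pos=[
    [0.2,0.02,0],
    [0.2,0,0],
    [0.1,0,0],
    [0,0,0],
  ],
  rotation=[
    [0,0,0],
    [0,0,0],
    [0,0,0],
    [0,0,0],
  ],
)

```text
clock: 11.55
position: [0.6019, -0.256, 0.104]
tool_rot: [-0.742, 1.568, 2.578]
force: [0.3, -0.5, 0.2]
grip_width: 0.0131
```

```bash
python3 -c "
from h import *
plan([.6026,-.2572,.1015])"
```

```text
t 11.55 pos [ 0.6019 -0.256   0.104 ] F [ 0.31 -0.52  0.24] w 0.0131
rot units [0.   0.02 0.02] | tool y,z in world [ 0.177 -0.984 -0.   ] [-0.984 -0.177 -0.   ]
shift units: now-axes [ 0.084  0.043 -0.016] after-turn axes [ 0.084  0.043 -0.016] dist 0.0029
```

Emit:
arm_command(
  delta_pos=[
    [0.06,0,0],
    [0,0,0],
  ],
  rotation=[
    [0,0,0],
    [0,0,0],
  ],
)

```text
clock: 11.75
position: [0.602, -0.256, 0.1022]
tool_rot: [-0.772, 1.569, 2.548]
force: [-0.8, 0.0, -0.7]
grip_width: 0.0134
```

Emit:
arm_command(
  delta_pos=[
    [0,0,0],
    [0,0,0],
    [0,0,0],
    [0,0,0],
    [-0.5,0,0],
    [-0.8,0,0],
    [-0.8,0,0],
    [-0.8,0,0],
    [0,0,0],
  ],
  rotation=[
    [0,0,0],
    [0,0,0],
    [0,0,0],
    [0,0,0],
    [0,0,0],
    [0,0,0],
    [0,0,0],
    [0,0,0],
    [0,0,0],
  ],
  gripper=0.2,
  grip_force=20,
)

```text
clock: 12.65
position: [0.6026, -0.2562, 0.1973]
tool_rot: [-2.176, 1.57, 1.144]
force: [-0.7, -0.1, -0.2]
grip_width: 0.0346
```

```bash
python3 -c "
from h import *
plan([.5411,.0442,.2])"
```

```text
t 12.65 pos [ 0.6026 -0.2562  0.1973] F [-0.66 -0.11 -0.22] w 0.0346
rot units [ 0.01 -0.    0.01] | tool y,z in world [ 0.177 -0.984 -0.   ] [-0.984 -0.177 -0.   ]
shift units: now-axes [ -0.083 -10.219   0.24 ] after-turn axes [ -0.089 -10.218   0.246] dist 0.3067
```

Emit:
arm_command(
  delta_pos=[
    [0,-0.5,0],
    [0,-0.9,0],
    [0,-0.9,0],
    [0,-0.9,0.05],
    [0,-0.9,0.05],
    [0,-0.9,0.05],
    [0,-0.9,0.05],
    [0,-0.9,0],
    [0,-0.9,0],
    [0,-0.7,0],
  ],
  rotation=[
    [0,0,0],
    [0,0,0],
    [0,0,0],
    [0,0,0],
    [0,0,0],
    [0,0,0],
    [0,0,0],
    [0,0,0],
    [0,0,0],
    [0,0,0],
  ],
)

```text
clock: 13.65
position: [0.5461, 0.0039, 0.1997]
tool_rot: [-2.158, 1.57, 1.162]
force: [0.7, 0.2, -0.1]
grip_width: 0.034
```

Emit:
arm_command(
  delta_pos=[
    [0,-0.4,0],
    [0,-0.1,0],
    [0,0,0],
    [0,0,0],
  ],
  rotation=[
    [0,0,0],
    [0,0,0],
    [0,0,0],
    [0,0,0],
  ],
)

```text
clock: 14.05
position: [0.5422, 0.022, 0.2001]
tool_rot: [-1.747, 1.57, 1.576]
force: [-0.2, 0.6, 0.3]
grip_width: 0.0339
```

```bash
python3 -c "
from h import *
plan([.5411,.0442,.121])"
```

```text
t 14.05 pos [0.5422 0.022  0.2001] F [-0.16  0.62  0.27] w 0.0339
rot units [ 0.04 -0.    0.01] | tool y,z in world [ 0.177 -0.984 -0.   ] [-0.984 -0.177 -0.   ]
shift units: now-axes [ 2.636 -0.732 -0.099] after-turn axes [ 2.636 -0.736 -0.096] dist 0.0821
```

Emit:
arm_command(
  delta_pos=[
    [0,-0.4,-0.1],
    [0,-0.3,0],
    [0.6,0,0],
    [0.6,0,0],
    [0.6,0,0],
    [0,0,0],
    [0,0,0],
  ],
  rotation=[
    [0.04,0,0],
    [0,0,0],
    [0,0,0],
    [0,0,0],
    [0,0,0],
    [0,0,0],
    [0,0,0],
  ],
)

```text
clock: 14.75
position: [0.5421, 0.0453, 0.1451]
tool_rot: [-2.407, 1.569, 0.909]
force: [0.2, -0.1, 0.6]
grip_width: 0.0344
```

```bash
python3 -c "
from h import *
plan([.5411,.0442,.121])"
```

```text
t 14.75 pos [0.5421 0.0453 0.1451] F [ 0.19 -0.13  0.56] w 0.0344
rot units [-0.04 -0.01  0.01] | tool y,z in world [ 0.177 -0.984 -0.   ] [-0.984 -0.177 -0.   ]
shift units: now-axes [0.802 0.031 0.042] after-turn axes [0.802 0.029 0.041] dist 0.0241
```

Emit:
arm_command(
  delta_pos=[
    [0.4,0,0],
    [0.4,0,0],
    [0,0,0],
    [0,0.15,0],
    [0,0.14,0],
    [0,0,0],
    [0,0,0],
  ],
  rotation=[
    [-0.04,0,0],
    [0,0,0],
    [0,0,0],
    [0,0,0],
    [0,0,0],
    [0,0,0],
    [0,0,0],
  ],
)

```text
clock: 15.45
position: [0.5449, 0.0362, 0.1212]
tool_rot: [-2.848, 1.566, 0.471]
force: [-0.9, 1.0, -0.6]
grip_width: 0.0341
```

```bash
python3 -c "
from h import *
rel([.5411,.0442])"
```

```text
t 15.45 e_y mm 8.55 e_z -2.32 z 0.1212 pen -1.47 F tool [ 0.57 -1.16  0.75] M tool [ 0.012 -0.059 -0.262]
```

Emit:
arm_command(
  delta_pos=[
    [0,0,0],
  ],
  rotation=[
    [0,0,0],
  ],
)

```text
clock: 15.55
position: [0.5449, 0.0362, 0.1214]
tool_rot: [-2.84, 1.566, 0.48]
force: [0.7, 1.5, -1.1]
grip_width: 0.0343
```

```bash
python3 -c "
from h import *
rel([.5411,.0442])"
```

```text
t 15.55 e_y mm 8.54 e_z -2.36 z 0.1214 pen -1.62 F tool [ 1.14 -1.32 -0.94] M tool [-0.048 -0.023 -0.263]
```

Emit:
arm_command(
  delta_pos=[
    [0,0,0],
  ],
  rotation=[
    [0,0,0],
  ],
)

```text
clock: 15.65
position: [0.5449, 0.0363, 0.1215]
tool_rot: [-2.834, 1.566, 0.485]
force: [-0.8, 1.5, -0.2]
grip_width: 0.034
```

```bash
python3 -c "
from h import *
rel([.5411,.0442])"
```

```text
t 15.65 e_y mm 8.42 e_z -2.4 z 0.1215 pen -1.57 F tool [ 0.24 -1.6   0.56] M tool [-0.021  0.011 -0.189]
```

A steady −1.4 N and −0.24 N·m suggests contact on peg1. I'll take one small step of 0.6 mm to see the stiffness.

Emit:
arm_command(
  delta_pos=[
    [0,0.02,0],
    [0,0,0],
    [0,0,0],
  ],
  rotation=[
    [0,0,0],
    [0,0,0],
    [0,0,0],
  ],
)

```text
clock: 15.95
position: [0.545, 0.0361, 0.1216]
tool_rot: [-2.794, 1.566, 0.526]
force: [-0.9, 2.0, -0.4]
grip_width: 0.034
```

```bash
python3 -c "
from h import *
rel([.5411,.0442])"
```

```text
t 15.95 e_y mm 8.67 e_z -2.41 z 0.1216 pen -1.33 F tool [ 0.39 -2.14  0.49] M tool [ 0.002  0.031 -0.272]
```

Emit:
arm_command(
  delta_pos=[
    [0,0.03,0],
    [0,0,0],
  ],
  rotation=[
    [0,0,0],
    [0,0,0],
  ],
)

```text
clock: 16.15
position: [0.5451, 0.0355, 0.1216]
tool_rot: [-2.736, 1.566, 0.585]
force: [-1.1, 3.2, -0.8]
grip_width: 0.034
```

```bash
python3 -c "
from h import *
rel([.5411,.0442])"
```

```text
t 16.15 e_y mm 9.29 e_z -2.43 z 0.1216 pen -0.69 F tool [ 0.79 -3.33  0.51] M tool [ 0.012 -0.093 -0.548]
```

Force rises 1.7→3.3 N over 0.6 mm, so peg1 is sound. I'll back off and go to peg2.

Emit:
arm_command(
  delta_pos=[
    [0,-0.15,0.03],
    [0,-0.12,0.03],
    [0,0,0],
    [-0.5,0,0],
    [-0.6,0,0],
    [0,0,0],
  ],
  rotation=[
    [0,0,0],
    [0,0,0],
    [0,0,0],
    [0,0,0],
    [0,0,0],
    [0,0,0],
  ],
)

```text
clock: 16.75
position: [0.5414, 0.0434, 0.1553]
tool_rot: [-2.867, 1.567, 0.454]
force: [0.5, 0.2, -0.0]
grip_width: 0.0342
```

```bash
python3 -c "
from h import *
plan([.5279,.118,.155])"
```

```text
t 16.75 pos [0.5414 0.0434 0.1553] F [ 0.46  0.16 -0.04] w 0.0342
rot units [ 0.01 -0.04  0.01] | tool y,z in world [ 0.177 -0.984 -0.   ] [-0.984 -0.177 -0.   ]
shift units: now-axes [ 1.300e-02 -2.528e+00  1.000e-03] after-turn axes [ 0.01  -2.528  0.003] dist 0.0759
```

Emit:
arm_command(
  delta_pos=[
    [0,-0.6,0],
    [0,-0.7,0],
    [0,-0.6,0],
    [0,-0.3,0],
    [0,-0.1,0],
    [0,0,0],
    [0,0,0],
  ],
  rotation=[
    [0,-0.04,0],
    [0,0,0],
    [0,0,0],
    [0,0,0],
    [0,0,0],
    [0,0,0],
    [0,0,0],
  ],
)

```text
clock: 17.45
position: [0.5287, 0.1109, 0.1533]
tool_rot: [0.609, 1.569, -2.356]
force: [-0.1, -0.2, -0.5]
grip_width: 0.0342
```

```bash
python3 -c "
from h import *
plan([.5279,.118,.121])"
```

```text
t 17.45 pos [0.5287 0.1109 0.1533] F [-0.06 -0.24 -0.51] w 0.0342
rot units [-0.02  0.01 -0.01] | tool y,z in world [ 0.177 -0.984 -0.   ] [-0.984 -0.177 -0.   ]
shift units: now-axes [ 1.077 -0.238 -0.016] after-turn axes [ 1.077 -0.237 -0.015] dist 0.0331
```

Emit:
arm_command(
  delta_pos=[
    [0,-0.22,0],
    [0,0,0],
    [0.5,0,0],
    [0.5,0,0],
    [0,0,0],
    [0,0.1,0],
    [0,0.1,0],
    [0,0,0],
    [0,0,0],
  ],
  rotation=[
    [0,0,0],
    [0,0,0],
    [0,0,0],
    [0,0,0],
    [0,0,0],
    [0,0,0],
    [0,0,0],
    [0,0,0],
    [0,0,0],
  ],
)

```text
clock: 18.35
position: [0.53, 0.1094, 0.1246]
tool_rot: [2.479, 1.569, -0.49]
force: [-0.3, 2.4, -2.1]
grip_width: 0.0343
```

```bash
python3 -c "
from h import *
rel([.5279,.118])"
```

```text
t 18.35 e_y mm 8.86 e_z -0.56 z 0.1246 pen -1.3 F tool [ 2.1  -2.45 -0.15] M tool [-0.045 -0.046 -0.387]
```

Emit:
arm_command(
  delta_pos=[
    [0,0.02,0],
    [0,0,0],
  ],
  rotation=[
    [0,0,0],
    [0,0,0],
  ],
)

```text
clock: 18.55
position: [0.5301, 0.1091, 0.125]
tool_rot: [2.825, 1.569, -0.144]
force: [-0.7, 2.5, -1.4]
grip_width: 0.0342
```

```bash
python3 -c "
from h import *
rel([.5279,.118])"
```

```text
t 18.55 e_y mm 9.14 e_z -0.67 z 0.125 pen -0.98 F tool [ 1.37 -2.56  0.32] M tool [-0.019 -0.032 -0.429]
```

Peg2 holds a steady 2.5 N at 1 mm or less of deflection, so it's sound. On to peg3, clearing peg2 first.

Emit:
arm_command(
  delta_pos=[
    [0,-0.15,0],
    [0,-0.12,0],
    [0,0,0],
    [-0.5,0,0],
    [-0.4,0,0],
    [0,0,0],
  ],
  rotation=[
    [0,0,0],
    [0,0,0],
    [0,0,0],
    [0,0,0],
    [0,0,0],
    [0,0,0],
  ],
)

```text
clock: 19.15
position: [0.5287, 0.1178, 0.1532]
tool_rot: [2.548, 1.568, -0.421]
force: [0.1, -0.7, -0.7]
grip_width: 0.0344
```

Emit:
arm_command(
  delta_pos=[
    [0,-0.6,0],
    [0,-0.7,0],
    [0,-0.6,0],
    [0,-0.4,0],
    [0,-0.1,0],
    [0,0,0],
    [0,0,0],
  ],
  rotation=[
    [0,0,0],
    [0,0,0],
    [0,0,0],
    [0,0,0],
    [0,0,0],
    [0,0,0],
    [0,0,0],
  ],
)

```text
clock: 19.85
position: [0.5164, 0.1888, 0.1519]
tool_rot: [2.254, 1.567, -0.717]
force: [-0.3, -0.5, -0.7]
grip_width: 0.0342
```

```bash
python3 -c "
from h import *
plan([.5146,.1919,.121])"
```

```text
t 19.85 pos [0.5164 0.1888 0.1519] F [-0.29 -0.54 -0.7 ] w 0.0342
rot units [-0.07 -0.02 -0.03] | tool y,z in world [ 0.177 -0.984 -0.   ] [-0.984 -0.177 -0.   ]
shift units: now-axes [ 1.031 -0.114  0.043] after-turn axes [ 1.031 -0.112  0.04 ] dist 0.0311
```

Emit:
arm_command(
  delta_pos=[
    [0,-0.1,0.04],
    [0,0,0],
    [0.5,0,0],
    [0.5,0,0],
    [0,0,0],
    [0,0.1,0],
    [0,0.1,0],
    [0,0,0],
    [0,0,0],
  ],
  rotation=[
    [-0.07,0,0],
    [0,0,0],
    [0,0,0],
    [0,0,0],
    [0,0,0],
    [0,0,0],
    [0,0,0],
    [0,0,0],
    [0,0,0],
  ],
)

```text
clock: 20.75
position: [0.5176, 0.1821, 0.1235]
tool_rot: [2.544, 1.565, -0.423]
force: [-0.1, 0.6, 0.4]
grip_width: 0.034
```

```bash
python3 -c "
from h import *
rel([.5146,.1919])"
```

```text
t 20.75 e_y mm 10.12 e_z -1.26 z 0.1235 pen 0.1 F tool [-0.4  -0.65 -0.05] M tool [ 0.006 -0.003  0.021]
```

Emit:
arm_command(
  delta_pos=[
    [0,0.05,0],
    [0,0,0],
    [0,0,0],
  ],
  rotation=[
    [0,0,0],
    [0,0,0],
    [0,0,0],
  ],
)

```text
clock: 21.05
position: [0.5182, 0.1807, 0.1242]
tool_rot: [2.661, 1.564, -0.306]
force: [0.7, 0.8, 0.5]
grip_width: 0.0339
```

```bash
python3 -c "
from h import *
rel([.5146,.1919])"
```

```text
t 21.05 e_y mm 11.66 e_z -1.59 z 0.1242 pen 1.7 F tool [-0.49 -0.67 -0.8 ] M tool [ 0.02  -0.017  0.029]
```

Peg3 gives about 3.6 mm with no force, so it's loose. I'll centre, descend and grip it.

Emit:
arm_command(
  delta_pos=[
    [0,-0.17,0.04],
    [0,-0.17,0],
    [0,0,0],
    [0,0,0],
  ],
  rotation=[
    [0,0,0],
    [0,0,0],
    [0,0,0],
    [0,0,0],
  ],
)

```text
clock: 21.45
position: [0.5148, 0.192, 0.1241]
tool_rot: [2.685, 1.564, -0.282]
force: [-0.1, 0.4, 0.1]
grip_width: 0.0343
```

```bash
python3 -c "
from h import *
plan([.5146,.1919,.086])"
```

```text
t 21.45 pos [0.5148 0.192  0.1241] F [-0.1   0.36  0.15] w 0.0343
rot units [-0.03 -0.06 -0.03] | tool y,z in world [ 0.177 -0.984 -0.   ] [-0.984 -0.177 -0.   ]
shift units: now-axes [ 1.27  -0.003  0.014] after-turn axes [1.27e+00 1.00e-03 6.00e-03] dist 0.0381
```

Emit:
arm_command(
  delta_pos=[
    [0.4,0,0],
    [0.4,0,0],
    [0.3,0,0],
    [0.1,0,0],
    [0,0,0],
    [0,0,0],
  ],
  rotation=[
    [-0.03,-0.06,-0.03],
    [0,0,0],
    [0,0,0],
    [0,0,0],
    [0,0,0],
    [0,0,0],
  ],
)

```text
clock: 22.05
position: [0.5142, 0.1914, 0.0836]
tool_rot: [0.043, 1.568, -2.92]
force: [-0.2, -0.1, 0.8]
grip_width: 0.0343
```

Emit:
arm_command(
  delta_pos=[
    [0,0,0],
    [0,0,0],
    [0,0,0],
    [0,0,0],
    [0,0,0],
  ],
  rotation=[
    [0,0,0],
    [0,0,0],
    [0,0,0],
    [0,0,0],
    [0,0,0],
  ],
  gripper=1,
  grip_force=30,
)

```text
clock: 22.55
position: [0.5146, 0.1921, 0.0846]
tool_rot: [-0.581, 1.569, 2.739]
force: [0.2, 1.4, -0.3]
grip_width: 0.0132
```

```bash
python3 -c "
from h import *
rel([.5146,.1919])
plan([.4532,-.2356,.2])"
```

```text
t 22.55 e_y mm -0.2 e_z -0.04 z 0.0846 pen 0.61 F tool [ 0.34 -1.34 -0.41] M tool [-0.001 -0.048 -0.279]
t 22.55 pos [0.5146 0.1921 0.0846] F [ 0.17  1.39 -0.34] w 0.0132
rot units [0.   0.01 0.01] | tool y,z in world [ 0.177 -0.984 -0.   ] [-0.984 -0.177 -0.   ]
shift units: now-axes [-3.852 13.665  4.547] after-turn axes [-3.846 13.67   4.536] dist 0.4472
```

Emit:
arm_command(
  delta_pos=[
    [-0.3,0,0],
    [-0.6,0,0],
    [-0.8,0,0],
    [-0.8,0,0],
    [-0.8,0,0],
    [-0.8,0,0],
    [-0.5,0,0],
    [0,0,0],
  ],
  rotation=[
    [0,0,0],
    [0,0,0],
    [0,0,0],
    [0,0,0],
    [0,0,0],
    [0,0,0],
    [0,0,0],
    [0,0,0],
  ],
)

```text
clock: 23.35
position: [0.5147, 0.1911, 0.2327]
tool_rot: [-2.399, 1.57, 0.921]
force: [0.4, -0.5, -0.5]
grip_width: 0.0131
```

Emit:
arm_command(
  delta_pos=[
    [0,0.4,0.15],
    [0,0.8,0.27],
    [0,0.8,0.27],
    [0,0.8,0.27],
    [0,0.8,0.27],
    [0,0.8,0.27],
    [0,0.8,0.27],
    [0,0.8,0.27],
    [0,0.8,0.27],
    [0,0.8,0.27],
  ],
  rotation=[
    [0,0,0],
    [0,0,0],
    [0,0,0],
    [0,0,0],
    [0,0,0],
    [0,0,0],
    [0,0,0],
    [0,0,0],
    [0,0,0],
    [0,0,0],
  ],
)

```text
clock: 24.35
position: [0.4701, -0.062, 0.2269]
tool_rot: [0.047, 1.56, -2.916]
force: [0.1, -0.5, -0.4]
grip_width: 0.0126
```

```bash
python3 -c "
from h import *
plan([.4532,-.2356,.15])"
```

```text
t 24.35 pos [ 0.4701 -0.062   0.2269] F [ 0.09 -0.46 -0.38] w 0.0126
rot units [ 0.01  0.1  -0.  ] | tool y,z in world [ 0.177 -0.984 -0.   ] [-0.984 -0.177 -0.   ]
shift units: now-axes [2.582 5.592 1.557] after-turn axes [2.563 5.594 1.579] dist 0.1906
```

Emit:
arm_command(
  delta_pos=[
    [0,0.8,0.22],
    [0,0.8,0.22],
    [0,0.8,0.22],
    [0,0.8,0.22],
    [0,0.8,0.22],
    [0.5,0.5,0.15],
    [0.7,0.2,0.05],
    [0.7,0,0],
    [0.3,0,0],
    [0,0,0],
  ],
  rotation=[
    [0,0.05,0],
    [0,0.05,0],
    [0,0,0],
    [0,0,0],
    [0,0,0],
    [0,0,0],
    [0,0,0],
    [0,0,0],
    [0,0,0],
    [0,0,0],
  ],
)

```text
clock: 25.35
position: [0.442, -0.2241, 0.1531]
tool_rot: [-0.078, 1.559, -3.053]
force: [0.1, 0.8, 0.8]
grip_width: 0.0129
```

```bash
python3 -c "
from h import *
plan([.4532,-.2356,.15])"
```

```text
t 25.35 pos [ 0.442  -0.2241  0.1531] F [0.06 0.76 0.81] w 0.0129
rot units [-0.11  0.11  0.01] | tool y,z in world [ 0.177 -0.984 -0.   ] [-0.984 -0.177 -0.   ]
shift units: now-axes [ 0.099  0.438 -0.305] after-turn axes [ 0.103  0.442 -0.299] dist 0.0163
```

Emit:
arm_command(
  delta_pos=[
    [0,0.42,-0.3],
    [0,0,0],
    [0,0,0],
  ],
  rotation=[
    [-0.11,0.11,0.01],
    [0,0,0],
    [0,0,0],
  ],
)

```text
clock: 25.65
position: [0.4538, -0.2361, 0.1543]
tool_rot: [2.627, 1.569, -0.335]
force: [-0.2, 0.4, 0.1]
grip_width: 0.0132
```

```bash
python3 -c "
from h import *
plan([.4532,-.2356,.101])
from workcell import optics
c=optics.camera_params('wrist')
f=optics.grab_frame('wrist')[150:350,150:400];cv2.imwrite('pics/w4.png',cv2.resize(cv2.convertScaleAbs(f[:,:,::-1],alpha=2),None,fx=3,fy=3,interpolation=cv2.INTER_CUBIC))
for p in([.4532,-.2356,.05],[.4532,-.2356,.1],[.4532,-.2356,.106]):print(((w2px(c,p)-150)*3).round(1))
"
```

```text
t 25.65 pos [ 0.4538 -0.2361  0.1543] F [-0.19  0.4   0.15] w 0.0132
rot units [ 0.02 -0.01 -0.01] | tool y,z in world [ 0.177 -0.984 -0.   ] [-0.984 -0.177 -0.   ]
shift units: now-axes [ 1.777 -0.02   0.02 ] after-turn axes [ 1.777 -0.018  0.018] dist 0.0533
[306.8 157.8]
[305.2 223.5]
[305.  233.7]
```

View pics/w4.png

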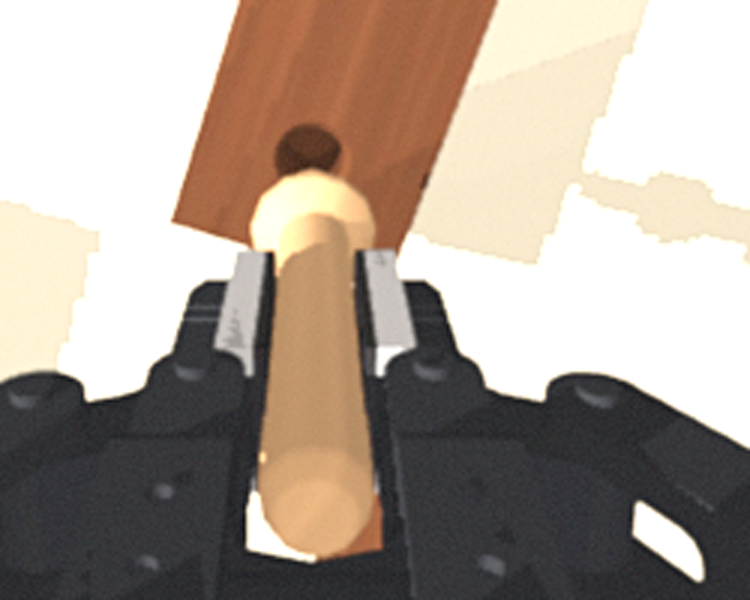

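The hole centre is at (309,156) and the flange centre at (312,228), so the peg needs about −1 mm in y and +1 mm in z. Descending.

Emit:
arm_command(
  delta_pos=[
    [0,-0.03,0.03],
    [0,0,0],
    [0.4,0,0],
    [0.4,0,0],
    [0.2,0,0],
    [0,0,0],
    [0,0,0],
  ],
  rotation=[
    [0.02,0,0],
    [0,0,0],
    [0,0,0],
    [0,0,0],
    [0,0,0],
    [0,0,0],
    [0,0,0],
  ],
)

```text
clock: 26.4
position: [0.4526, -0.2347, 0.1217]
tool_rot: [2.593, 1.569, -0.37]
force: [0.2, -0.4, 0.3]
grip_width: 0.013
```

```bash
python3 -c "
from h import *
plan([.4530,-.2352,.101])"
```

```text
t 26.4 pos [ 0.4526 -0.2347  0.1217] F [ 0.22 -0.41  0.27] w 0.013
rot units [ 0.   -0.01 -0.01] | tool y,z in world [ 0.177 -0.984 -0.   ] [-0.984 -0.177 -0.   ]
shift units: now-axes [ 0.691  0.02  -0.009] after-turn axes [ 0.691  0.02  -0.01 ] dist 0.0207
```

Emit:
arm_command(
  delta_pos=[
    [0.2,0.01,0],
    [0.2,0,0],
    [0.15,0,0],
    [0,0,0],
    [0,0,0],
  ],
  rotation=[
    [0,0,0],
    [0,0,0],
    [0,0,0],
    [0,0,0],
    [0,0,0],
  ],
)

```text
clock: 26.9
position: [0.4529, -0.2351, 0.104]
tool_rot: [2.583, 1.569, -0.381]
force: [0.1, 0.0, -0.3]
grip_width: 0.0133
```

```bash
python3 -c "
from h import *
plan([.4530,-.2352,.101])"
```

```text
t 26.9 pos [ 0.4529 -0.2351  0.104 ] F [ 0.1   0.01 -0.27] w 0.0133
rot units [ 0.   -0.01 -0.01] | tool y,z in world [ 0.177 -0.984 -0.   ] [-0.984 -0.177 -0.   ]
shift units: now-axes [ 0.099  0.004 -0.004] after-turn axes [ 0.099  0.004 -0.004] dist 0.003
```

Emit:
arm_command(
  delta_pos=[
    [0.09,0,0],
    [0,0,0],
  ],
  rotation=[
    [0,0,0],
    [0,0,0],
  ],
)

```text
clock: 27.1
position: [0.453, -0.2351, 0.1013]
tool_rot: [2.579, 1.569, -0.384]
force: [-0.9, 0.3, -0.7]
grip_width: 0.0131
```

Emit:
arm_command(
  delta_pos=[
    [0,0,0],
    [0,0,0],
    [0,0,0],
    [0,0,0],
    [-0.5,0,0],
    [-0.8,0,0],
    [-0.8,0,0],
    [-0.8,0,0],
    [-0.6,0,0.3],
    [0,0,0],
  ],
  rotation=[
    [0,0,0],
    [0,0,0],
    [0,0,0],
    [0,0,0],
    [0,0,0],
    [0,0,0],
    [0,0,0],
    [0,0,0],
    [0,0,0],
    [0,0,0],
  ],
  gripper=0.2,
  grip_force=20,
)

```text
clock: 28.1
position: [0.4434, -0.2365, 0.2102]
tool_rot: [2.627, 1.57, -0.336]
force: [-0.2, -0.4, 0.3]
grip_width: 0.0341
```

```bash
python3 -c "
from h import *
from workcell import optics
plan([.4,-.3,.25])
c=optics.camera_params('wrist')
f=optics.grab_frame('wrist');cv2.imwrite('pics/w5.png',cv2.resize(cv2.convertScaleAbs(f[:,:,::-1],alpha=1.5),(800,600),interpolation=cv2.INTER_CUBIC))
g=optics.grab_frame('side');cv2.imwrite('pics/s5.png',cv2.resize(cv2.convertScaleAbs(g[130:250,180:360,::-1],alpha=1.5),None,fx=4.4,fy=4.4,interpolation=cv2.INTER_CUBIC))
for X in(-.075,0,.075):
  h=pose([.5274,-.2465],-.1456,.05,(X,0,0));print([(w2px(c,h+[0,0,z])/.64).round().tolist() for z in(0,.006,.092)])
"
```

```text
t 28.1 pos [ 0.4434 -0.2365  0.2102] F [-0.2  -0.45  0.32] w 0.0341
rot units [ 0.01 -0.01 -0.01] | tool y,z in world [ 0.177 -0.984 -0.   ] [-0.984 -0.177 -0.   ]
shift units: now-axes [-1.328  1.827  1.799] after-turn axes [-1.327  1.827  1.8  ] dist 0.0866
[[397.0, 276.0], [397.0, 278.0], [397.0, 317.0]]
[[438.0, 156.0], [439.0, 156.0], [457.0, 146.0]]
[[485.0, 19.0], [487.0, 16.0], [531.0, -66.0]]
```

View pics/w5.png

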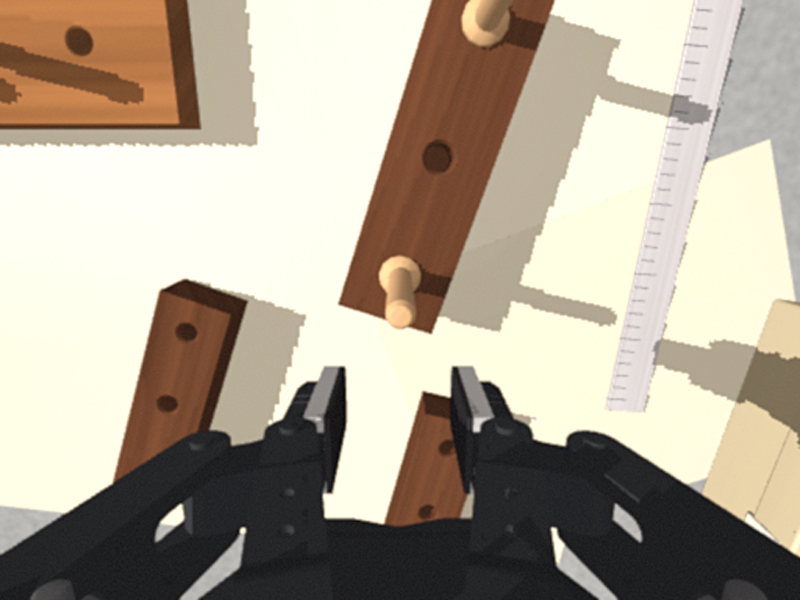

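View pics/s5.png

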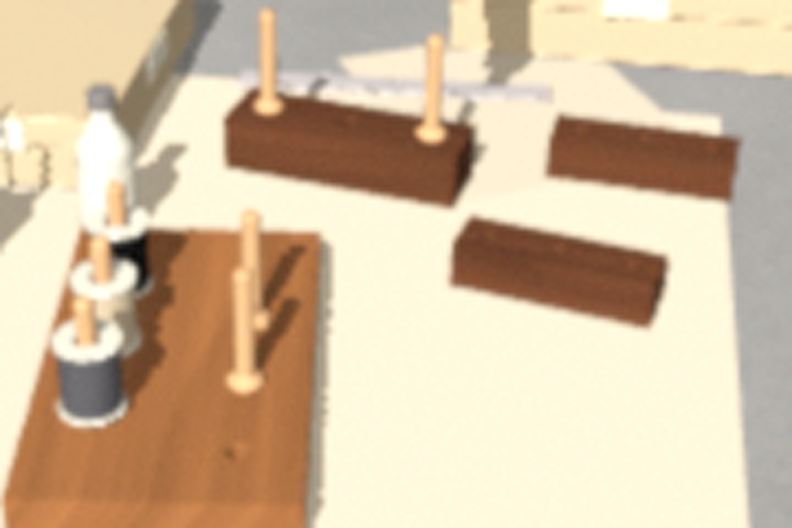

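Both pegs stand upright with flanges down. The flanges are at (399,274) and (486,22) in the wrist view, within about 1 mm of the predicted hole centres (397,277) and (486,17). Pegs 1 and 2 are still in the rack, the spools and bottle are in place, and the gripper is clear. Handing in.

```bash
python3 -c "
from workcell import bot;print(bot.job_done())"
```

```text
the job is handed in; nothing more can be done
None
```

I rocked all four pegs and found pegs 0 and 3 loose. Each now stands flange down in the large gluing block, and I handed the job in at about 28 s. No verdict is given.

**Pegs:**

| Peg | What I felt | Result |
|---|---|---|
| 0 | rocked over, brought back upright and rocked again; no measurable force | loose, now in hole 2 |
| 1 | springy; 1.7 N rising to 3.3 N over 0.6 mm | sound, left in the rack |
| 2 | springy; held about 2.5 N | sound, left in the rack |
| 3 | gave about 3.6 mm with no force | loose, now in hole 0 |

**Last checks:** The final wrist and side views show both pegs upright, within 1–2 mm of their hole centres. Both sound pegs are still in the rack. The spools and the glue bottle look unmoved, and the gripper was clear of everything, about 6 cm above the nearest peg. The final pictures did not cover the brush and scissors; the arm never went near them.

**Disagreements:** The first contact with each peg came about 2 mm earlier than the reported finger opening predicted. I allowed for that by going by the force rather than the position. Peg 2 got only one small confirming step: its force barely rose, but the steady 2.5 N was far from a loose peg's zero.

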